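# Latch a seal block into its storage dock

### The job

Put the loose seal block into the empty dock: lay it flat between the low rails so that it presses the orange sprung latch down, then slide it fully home under the blue bridge until the latch snaps up behind it, and let go. Keep it upright, and leave the block that is already in the other dock where it is.

Things in the scene. Friction and masses are not known exactly. Their poses are not given: they have to be found in the camera images.
- seal_block_center (a point): Centre of the loose seal block: aluminium, 40 x 84 x 34 mm (a black sealing ring on top adds 2 mm), 0.4 kg, lying on the bench, ring up. The point is half-way up, 17 mm above the underside. x axis across the 40 mm width (grasp it there), y along the 84 mm length, z up. Either end may go in first.
- dock: The empty dock, fixed to the bench: plate 160 mm long (x) by 70 mm (y), its deck 16 mm high. Origin: centre of the underside; x points the way the block slides in. Two black rails, 8 mm high over the deck, 47 mm apart inside, x = -60 to 50 mm, mouth flared. A blue bridge spans the slot from x = 50 to 72 mm, 39 mm clear over the deck, top at 44 mm; an end wall stands at x = 72 mm.
- dock_load (a point): Where the block's centre can be when it is lowered flat between the rails (dock x = -2 mm, 17 mm over the deck): its front is then clear of the bridge and it covers the latch's tip. Axes as the dock's; the block's long side lies along x. From here it slides some 30 mm to the end wall.
- dock_home (a point): Where the block's centre is when it is home (dock x = 27.5 mm, 17 mm over the deck); 2.5 mm play either way along x between latch and end wall, 3.5 mm sideways. Axes as the dock's.
- latch (a joint): Angle (rad) of the empty dock's orange latch, a sprung tongue 20 mm wide mid-deck, hinged at the mouth (dock x = -72 mm), free tip at x = -18 mm. 0: up, tip 7 mm over the deck; 0.128: flush; 0.15: stop. 0.7 N at the tip starts it, 1.4 N presses it flush; it springs back by itself. The raised tip stands behind the tail of a block that is home.
- docked_block_center (a point): Centre of a second, equal seal block that is already latched in the other dock: half-way up, axes as for the loose one. To be left alone.
- full_dock: The other dock, the same in shape, size and frame as the empty one, holding the second block under its bridge and behind its latch.
Mind the look-alikes: they are no part of the job. What is shaped like the dock but yellow is not meant.

How it is judged:
By the outcome, as a careful person would: the job done as asked, in the order asked, and still so for the second after the job is handed in, with the robot touching nothing.
It also fails if it takes over 35 s, if anything falls off the work surface, if the arm or the gripper's body presses on something with over 40 N, if the wrist force passes 120 N, or if a joint passes its speed limit or range.

### The arm

A 7-joint arm with a two-finger parallel gripper is mounted at the origin on the work surface; the furniture and walls round the work are solid. World frame = base frame: x ahead of the robot, y to its left, z up, the work surface at z = 0. Lengths are in m, angles in rad, forces in N, time in s.
With the tool pointing down it reaches from about 0.4 to 0.85 m from the base axis. Payload 10.4 kg.
Tool frame: the origin (TCP) lies between the finger pads; the fingertips stand 17 mm ahead of it and the grasp point (between the pads) lies 2 mm behind it; z points along the fingers, y is the line along which they close (so a half turn about z gives the same grasp; the last joint's range is limited). The gripper opens to 85 mm and grips with 20 to 120 N. Pads are 22 mm wide; open, the fingers measure 114 mm over their backs; the gripper's body (76 mm by 85 mm) begins 54 mm behind the grasp point. The pads swing forward as they close: fully open they stand 13 mm farther back than shut.
Start: joints at [-1.169, 0.332, -0.065, 1.46, 0.022, 1.35, -0.088], TCP at [0.258, 0.569, 0.248] pointing down, gripper open.
Joint ranges: [-2.6, 2.6], [-0.5, 2.12], [-1.47, 1.34], [0.16, 2.42], [-1.27, 4.41], [0.06, 2.06], [-2.6, 2.6]. Speed limits (rad/s): [2.22, 2.22, 2.79, 2.79, 3.14, 3.14, 3.14].

### API

Orientations are given as a unit quaternion [x, y, z, w].
In Python, from workcell import readout, imaging, manip gives the robot as it stands. The module is installed in compiled form; this text tells all that it offers.
- The arm moves only by the shell command python3 -m crank 'ROWS' [OPENING] [FORCE]. ROWS is JSON, a list of rows, each a list of 4 numbers: the shift along the tool's x, y, z as a fraction of full scale, then the turn about the tool's z as a fraction of full scale. In form: [[x, y, z, yaw], ...]. A call has 1 to 5 rows; each row is the pose to reach, as a shift and turn from the pose commanded when the call began, along the tool's axes at that moment; what a row does not reach only later rows make up. Full scale, the value 1, is 400 mm for a shift and 60 degrees for a turn. A row lasts 1/12 s, in which the tool goes at most 41.7 mm and 7.16 degrees, less where a joint would pass 70% of its speed; a pose out of reach is approached as far as the arm can. A call with a number of a shift or a turn outside -1 to 1 is refused whole. A call with a gripper value outside its range is refused whole. OPENING is the gripper command: -1 is shut, 1 is fully open, values between are in proportion, set as the call begins (- or left out, the last holds). The fingers move at their own pace and stop on an object; FORCE is the grip in N (left out, the last holds). Time passes only in rows, so rows that repeat a pose let the fingers close. It gives the time, the measured TCP pose, the force, the opening and the grip force at its end, in the units of the state.
- readout.get_obs(): the state, without advancing time (a new reading comes with each control period).
- imaging.camera(name): name is "side" or "top" or "wrist"; returns a dict with "color" (384x512x3 uint8, red, green, blue), "fx", "fy", "cx", "cy" (pixels), "k1" (the pictures are not rectified: a ray, as slopes to the right and down, at radius r is drawn at 1 + k1 r^2 times it, then the intrinsics apply), "rvec" (rotation vector, rad) and "tvec" (3), from world to camera coordinates, as OpenCV has them. Camera axes: x right, y down, z forward; pixel columns grow to the right and rows downward; lengths in m; the calibration is good to about 2 mm. A picture is of the moment at which its call begins. There is no depth.
- manip.hand_in(): hands the job in; it is judged then, once.
The state is a dict: "clock": time; "joint_pos": joint angles; "joint_velocities": joint speeds; "tau": joint torques, N m; "position": TCP position; "ee_rot": TCP orientation; "ft_force": force on the tool from outside, world axes, zero at the start; "torque": the same for the moment, N m; "grip_width": opening from 0.0 (shut) to 1.0 (fully open); "grasp_force": force on a finger pad.
Only numpy, scipy, OpenCV 4.12 (cv2) and the standard library are available. Lean on these libraries where they do the work, as an engineer would, in place of code of your own. Each camera call takes 0.05 s, during which the arm holds its last target. There are 200 camera calls.

## Working session

There is one attempt and no reset: what is moved stays moved. The work goes in short steps, Python scripts to look and compute and a shell command to move; the robot and the scene stay as the last step left them, time stands still between calls to the robot, and variables do not carry over. Pictures are saved under pics/ and viewed, at most 10 in all, crops included, and the job is handed in when it is done.

```bash
mkdir -p pics
cat > h.py <<'E'
import numpy as np, cv2, json
from scipy.spatial.transform import Rotation as R
from workcell import readout, imaging, manip
def snap(n,f):
    c=imaging.camera(n); cv2.imwrite(f'pics/{f}.png',c['color'][:,:,::-1])
    np.savez(f'pics/{f}.npz',**{k:v for k,v in c.items()}); return c
def load(f): return dict(np.load(f'pics/{f}.npz'))
def par(c):
    K=np.array([[c['fx'],0,c['cx']],[0,c['fy'],c['cy']],[0,0,1.]],float)
    return K,np.array([c['k1'],0,0,0,0],float),R.from_rotvec(c['rvec']).as_matrix(),np.array(c['tvec'],float)
def ray(c,uv):
    K,d,Rm,t=par(c); p=cv2.undistortPoints(np.array(uv,float).reshape(-1,1,2),K,d)[:,0]
    v=np.c_[p,np.ones(len(p))]@Rm; return -Rm.T@t, v/np.linalg.norm(v,axis=1)[:,None]
def onz(c,uv,z):
    o,v=ray(c,uv); return o+v*((z-o[2])/v[:,2])[:,None]
def proj(c,P):
    K,d,Rm,t=par(c); return cv2.projectPoints(np.array(P,float).reshape(-1,3),np.array(c['rvec'],float),t,K,d)[0][:,0]
def tri(c1,u1,c2,u2):
    o1,v1=ray(c1,u1);o2,v2=ray(c2,u2);out=[]
    for a,b in zip(v1,v2):
        s=np.linalg.lstsq(np.c_[a,-b],o2-o1,rcond=None)[0]; p,q=o1+a*s[0],o2+b*s[1]
        out.append([*(p+q)/2,np.linalg.norm(p-q)])
    return np.array(out)
def rows(target,yaw=None):
    "shift in tool axes/0.4, to world TCP target; yaw = desired world angle of tool y (mod pi), rad"
    o=readout.get_obs(); M=R.from_quat(o['ee_rot']).as_matrix()
    s=M.T@(np.array(target)-o['position'])/0.4
    r=0
    if yaw is not None:
        y=M[:,1]; a=np.arctan2(y[1],y[0]); d=(yaw-a+np.pi/2)%np.pi-np.pi/2
        r=d*np.sign(M[2,2])/np.radians(60)
    return np.round(s,4),round(float(r),4)
E
cat > a.py <<'E'
from h import *
np.set_printoptions(precision=4,suppress=True)
for n in('top','side','wrist'): c=snap(n,n+'0'); print(n,c['fx'],c['k1'],par(c)[2],-par(c)[2].T@par(c)[3])
o=readout.get_obs(); print({k:np.round(v,3) for k,v in o.items()}); print(R.from_quat(o['ee_rot']).as_matrix())
cv2.imwrite('pics/ts0.png',cv2.resize(np.vstack([cv2.imread('pics/top0.png'),cv2.imread('pics/side0.png')]),None,fx=.78,fy=.78,interpolation=cv2.INTER_AREA))
E
python3 a.py
```

```text
top 415.40343276509407 -0.01929915960856753 [[ 0.0022 -1.      0.0076]
 [-0.997  -0.0028 -0.0775]
 [ 0.0775 -0.0074 -0.997 ]] [0.4383 0.0738 0.9126]
side 399.22578715528687 -0.037982261873821616 [[ 0.9165 -0.3994  0.0218]
 [-0.2396 -0.5918 -0.7697]
 [ 0.3203  0.7002 -0.6381]] [ 0.2414 -0.5319  0.5977]
wrist 344.35307258222593 -0.07717154861894926 [[ 0.4115  0.9114 -0.0007]
 [ 0.8645 -0.3901  0.317 ]
 [ 0.2887 -0.1311 -0.9484]] [0.1837 0.6027 0.3741]
{'clock': np.float64(0.15), 'joint_pos': array([-1.169,  0.333, -0.065,  1.461,  0.022,  1.35 , -0.089]), 'joint_velocities': array([ 0.002, -0.002, -0.001, -0.002, -0.001, -0.   ,  0.001]), 'tau': array([  0.   , -62.583,   0.049, -39.185,   0.016,   0.007,  -0.   ]), 'position': array([0.257, 0.569, 0.248]), 'ee_rot': array([ 0.211,  0.978, -0.001, -0.   ]), 'ft_force': array([ 0.404, -1.144, -1.268]), 'torque': array([ 0.026,  0.01 , -0.003]), 'grasp_force': np.float64(0.0), 'grip_width': np.float64(1.0)}
[[-0.9111  0.4121 -0.0004]
 [ 0.4121  0.9111 -0.001 ]
 [-0.0001 -0.0011 -1.    ]]
```

View pics/top0.png

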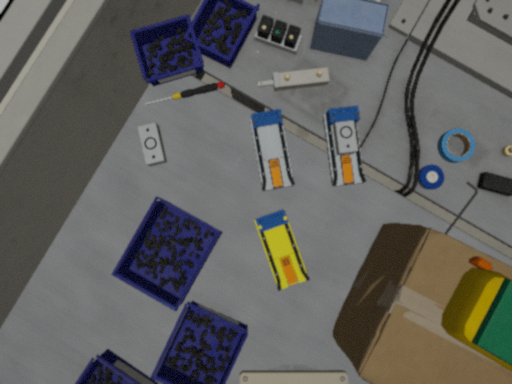

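View pics/side0.png

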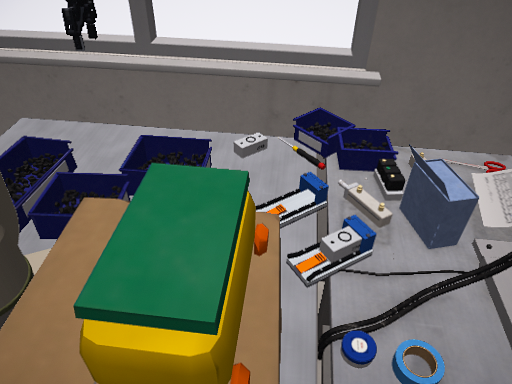

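The top view shows these:
- **Loose block:** silver with a ring at (151,144), and the only free one.
- **Empty dock:** white deck, blue bridge and orange latch at (272,150). This one fits.
- **Full dock:** (345,147), with a block in it.
- **Look-alikes:** the yellow dock at (281,250) and the bar with knobs at (300,77), neither of them meant.

In the side view the block is at (250,144) and the empty dock at (295,200), partly hidden. Next I'll confirm with an enlarged crop.

Run:
```python
import cv2,numpy as np
t=cv2.imread('pics/top0.png');s=cv2.imread('pics/side0.png')
f=lambda im,x,y,w,h,k:cv2.resize(im[y:y+h,x:x+w],None,fx=k,fy=k,interpolation=cv2.INTER_CUBIC)
A=np.hstack([f(t,130,115,40,60,5),f(t,240,100,60,60,5),f(t,240,140,60,60,5)])   # 200+300+300
B=np.hstack([f(s,225,120,60,60,5),f(s,250,165,100,60,5)])
cv2.imwrite('pics/crop1.png',np.vstack([A,B]))
```

```text
(no output)
```

View pics/crop1.png

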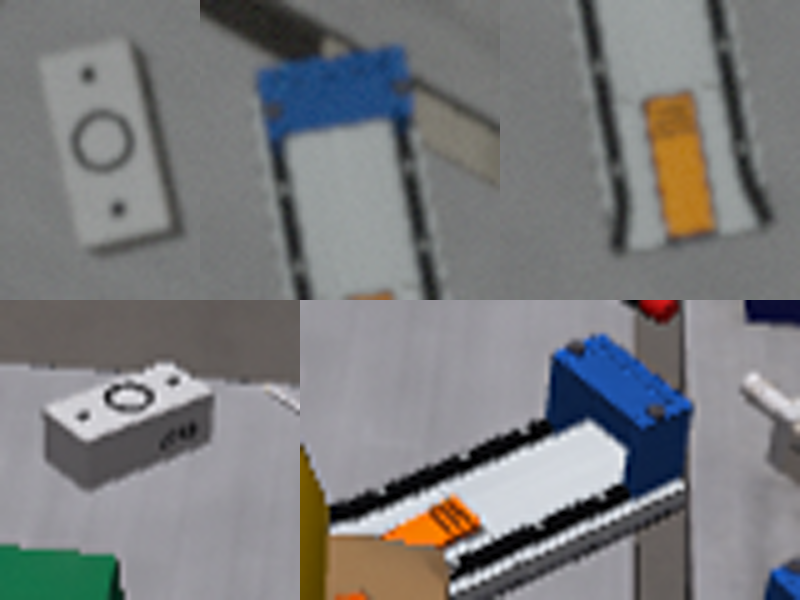

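The crops confirm the loose block (ring and two screw holes) and the empty dock: white deck, orange latch up, blue bridge at the far end. Top-view pixels are ring (150.2,142.8), holes (147.2,129.6) and (153.2,156.4), bridge screws (254.6,121.6) and (280.2,117).

Run:
```python
from h import *
np.set_printoptions(precision=4,suppress=True)
t,s=load('top0'),load('side0')
a=np.array
T=a([[150.6,143.2],[147.6,130],[153.6,156.8],[255,122],[280.6,117.4]])-.4
S=a([[250.8,139.4],[241.6,143],[259.8,136.2],[305.4,174.6],[321.4,187.2]])-.4
print(tri(t,T[[0,3,4]],s,S[[0,3,4]])); 
# hole pairing both ways
print(tri(t,T[[1,2]],s,S[[1,2]])); print(tri(t,T[[1,2]],s,S[[2,1]]))
# block outline top corners z=.034
C=a([[38,55],[125,38],[175,232],[88,250]])/5+[130,115]-.4
P=onz(t,C,.034)[:,:2]; print(P,P.mean(0),np.linalg.norm(np.diff(P,axis=0),axis=1)); d=P[0]+P[1]-P[2]-P[3]; print('yaw',np.degrees(np.arctan2(d[1],d[0])))
# dock
br=onz(t,T[3:],.060)[:,:2]; lb=onz(t,a([[273.4,187.2],[283,186]])-.4,.016)[:,:2]; tip=onz(t,a([[268.6,160],[278.4,158.4]])-.4,.023)[:,:2]
print('bridge',br.mean(0),'base',lb.mean(0),'tip',tip.mean(0)); d=br.mean(0)-lb.mean(0); print(np.linalg.norm(d),np.degrees(np.arctan2(d[1],d[0])))
```

```text
[[0.5998 0.3045 0.0368 0.0016]
 [0.6398 0.0821 0.0632 0.0022]
 [0.6499 0.0289 0.0632 0.0019]]
[[0.6078 0.3233 0.0174 0.0522]
 [0.5891 0.282  0.0612 0.0465]]
[[0.6287 0.3117 0.0361 0.001 ]
 [0.5707 0.2975 0.0364 0.0015]]
[[0.6383 0.3338]
 [0.6458 0.2966]
 [0.5619 0.2734]
 [0.5541 0.3103]] [0.6    0.3035] [0.0379 0.0871 0.0377]
yaw 15.555268866693588
bridge [0.6466 0.055 ] base [0.5102 0.0314] tip [0.569  0.0418]
0.13848291633530388 9.827193737248452
```

Run:
```python
from h import *
print(rows([.592,.302,.20],np.radians(104.5)))
```

```text
(array([-1.0373, -0.2639,  0.1196]), -0.6473)
```

```bash
python3 -m crank '[[-0.1,-0.025,0.01,0],[-0.2,-0.05,0.025,0],[-0.3,-0.075,0.035,0],[-0.4,-0.1,0.045,0],[-0.5,-0.127,0.058,0]]' 1 60
python3 -m crank '[[-0.1,-0.025,0.01,0],[-0.2,-0.05,0.025,0],[-0.3,-0.075,0.035,0],[-0.4,-0.1,0.045,0],[-0.5,-0.127,0.058,0]]'
python3 -c "
from h import *
print(rows([.592,.302,.20],np.radians(104.5)))"
```

```text
clock: 0.57
position: [0.4201, 0.4394, 0.225]
ee_rot: [0.211, 0.978, 0.0, 0.0]
ft_force: [0.4, 1.0, 0.3]
grip_width: 1.001
grasp_force: 0.0
clock: 0.98
position: [0.5813, 0.3108, 0.2018]
ee_rot: [0.211, 0.978, 0.0, 0.0]
ft_force: [0.8, 0.7, -0.6]
grip_width: 0.996
grasp_force: 0.0
(array([-0.0334, -0.009 ,  0.0044]), -0.647)
```

```bash
python3 -m crank '[[-0.01,0,0,-0.11],[-0.02,0,0,-0.22],[-0.03,-0.01,0,-0.33],[-0.033,-0.01,0.004,-0.44],[-0.033,-0.01,0.004,-0.55]]'
python3 -m crank '[[0,0,0,-0.097],[0,0,0,-0.097],[0,0,0,-0.097]]'
python3 -c "
from h import *
c=snap('wrist','w1')
M=cv2.resize(c['color'][:,:,::-1],None,fx=1.5,fy=1.5); cv2.imwrite('pics/w1b.png',M)
t=np.radians(14.5)
P=[[.5998+np.cos(t)*a-np.sin(t)*b,.304+np.sin(t)*a+np.cos(t)*b,.034] for a in(.042,-.042) for b in(.02,-.02)]
print(proj(c,P))"
```

```text
clock: 1.4
position: [0.5906, 0.3023, 0.1996]
ee_rot: [-0.078, 0.997, -0.0, -0.0]
ft_force: [-0.2, -0.3, -0.5]
grip_width: 1.003
grasp_force: 0.0
clock: 1.65
position: [0.5903, 0.303, 0.2]
ee_rot: [-0.124, 0.992, 0.0, -0.0]
ft_force: [-0.4, 0.1, 0.4]
grip_width: 1.002
grasp_force: 0.0
[[282.3785636  227.39655354]
 [239.31965468 227.51682518]
 [283.90689979 137.11881304]
 [236.99284954 137.2659901 ]]
```

View pics/w1b.png

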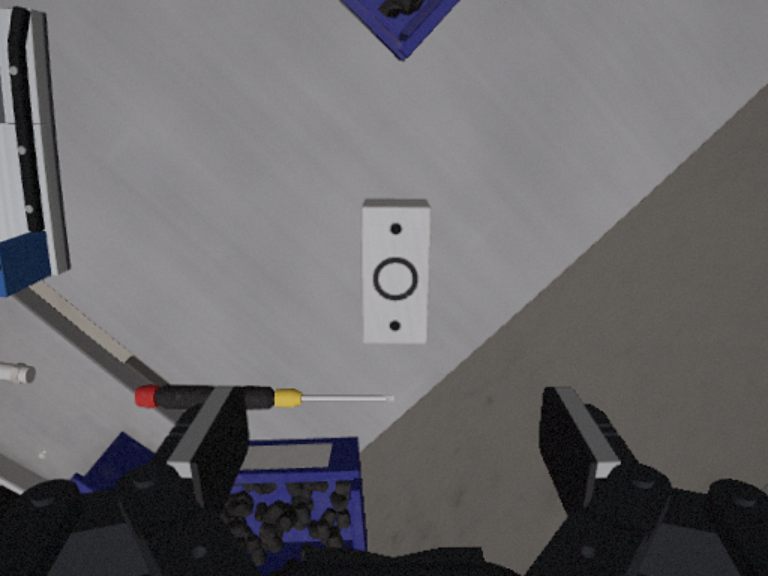

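The wrist view shows the block's top face at (242..286,138..228), within about 2 mm and 1° of the estimate. It sits between the open fingers and is aligned with them, so I'll descend.

```bash
python3 -m crank '[[-0.003,0.003,0.09,0],[-0.003,0.003,0.18,0],[-0.003,0.003,0.27,0],[-0.003,0.003,0.34,0],[-0.003,0.003,0.37,0]]'
python3 -m crank '[[0,0,0.02,0],[0,0,0.04,0],[0,0,0.055,0],[0,0,0.0615,0],[0,0,0.0615,0]]'
python3 -m crank '[[0,0,0,0],[0,0,0,0],[0,0,0,0],[0,0,0,0],[0,0,0,0]]' -1 60
python3 -m crank '[[0,0,0,0],[0,0,0,0],[0,0,0,0],[0,0,0,0],[0,0,0,0]]'
```

```text
clock: 2.12
position: [0.589, 0.3034, 0.0477]
ee_rot: [-0.125, 0.992, -0.001, -0.003]
ft_force: [0.1, 0.1, 0.3]
grip_width: 0.998
grasp_force: 0.0
clock: 2.53
position: [0.5916, 0.3048, 0.0282]
ee_rot: [-0.126, 0.992, 0.0, 0.0]
ft_force: [0.4, 0.5, 0.6]
grip_width: 0.999
grasp_force: 0.0
clock: 2.95
position: [0.5918, 0.3046, 0.0286]
ee_rot: [-0.126, 0.992, 0.0, 0.001]
ft_force: [-0.8, -1.0, 3.9]
grip_width: 0.455
grasp_force: 62.8
clock: 3.37
position: [0.5917, 0.3046, 0.0286]
ee_rot: [-0.126, 0.992, 0.0, 0.001]
ft_force: [0.0, -0.2, 5.6]
grip_width: 0.455
grasp_force: 62.8
```

```bash
python3 -m crank '[[0,0,-0.05,0],[0,0,-0.1,0],[0,0,-0.2,0],[0,0,-0.3,0],[0,0,-0.38,0]]'
python3 -c "
from h import *
c=load('w1'); P=onz(c,[[242,138],[286.7,138],[242,228],[284.7,228.7]],.034); print(P,P.mean(0))
P=onz(c,[[263.3,185.3],[263.7,152.3],[263,217]],.035); print(P)
print(rows([.555,.0395,.19],np.radians(100)))"
```

```text
clock: 3.78
position: [0.5911, 0.3045, 0.1818]
ee_rot: [-0.126, 0.992, 0.0, 0.0]
ft_force: [1.5, 0.9, -3.4]
grip_width: 0.46
grasp_force: 61.8
[[0.5637075  0.27840722 0.034     ]
 [0.55426481 0.31535724 0.034     ]
 [0.64532916 0.29767881 0.034     ]
 [0.63620085 0.33632654 0.034     ]] [0.59987558 0.30694245 0.034     ]
[[0.59986725 0.30644282 0.035     ]
 [0.57095789 0.29937882 0.035     ]
 [0.62937925 0.313735   0.035     ]]
(array([ 0.2529, -0.6188, -0.0205]), 0.0747)
```

```bash
python3 -m crank '[[0.035,-0.085,-0.005,0],[0.07,-0.175,-0.01,0],[0.105,-0.265,-0.015,0],[0.14,-0.355,-0.02,0],[0.175,-0.44,-0.02,0]]'
python3 -m crank '[[0.035,-0.085,0,0.035],[0.07,-0.165,0,0.075],[0.078,-0.179,0,0.075],[0.078,-0.179,0,0.075],[0.078,-0.179,0,0.075]]'
python3 -c "
from h import *
c=snap('wrist','w2')
M=cv2.resize(c['color'][:,:,::-1],None,fx=1.55,fy=1.55,interpolation=cv2.INTER_CUBIC); cv2.imwrite('pics/w2b.png',M)
print(readout.get_obs()['position'])"
```

```text
clock: 4.2
position: [0.5666, 0.1144, 0.1873]
ee_rot: [-0.126, 0.992, -0.0, -0.0]
ft_force: [1.3, -0.8, -3.6]
grip_width: 0.454
grasp_force: 61.7
clock: 4.62
position: [0.5548, 0.0394, 0.1873]
ee_rot: [-0.087, 0.996, 0.0, -0.0]
ft_force: [-0.3, 0.6, -4.1]
grip_width: 0.457
grasp_force: 61.7
[0.55490289 0.04051925 0.18726668]
```

View pics/w2b.png

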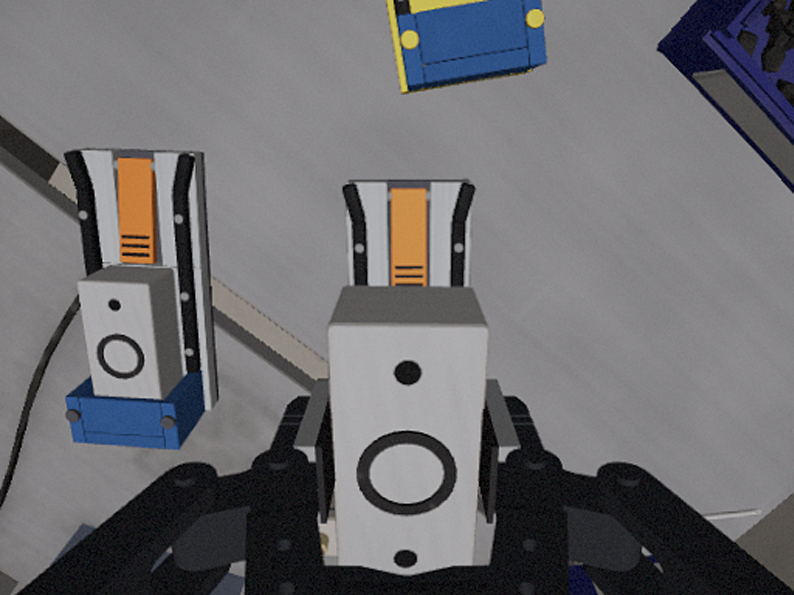

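The wrist view shows the block held square, with holes at (407,372) and (405.5,558) and the ring at (406.5,473). Below it is the empty dock: latch hinge edge (391..427,188), rail screws (359,248) and (458,247). Pixels are in the 1.55x image.

Run:
```python
from h import *
np.set_printoptions(precision=4,suppress=True)
c=load('w2'); f=lambda p,z: onz(c,(np.array(p,float)+.5)/1.55-.5,z)
o=readout.get_obs(); M=R.from_quat(o['ee_rot']).as_matrix(); p=o['position']
L=lambda P:(P-p)@M   # in tool frame
print('hinge',f([[391,188],[427,188]],.016).mean(0), L(f([[391,188],[427,188]],.016)))
print('screws',L(f([[359,248],[458,247]],.024)))
print('railends',L(f([[349,186],[469,186]],.024)))
print('mouth corners',L(f([[347,183],[472,180]],.016)))
print('tip line',L(f([[392,283],[428,283]],.020)))
B=f([[407,372],[405.5,558]],.1927); print('block',L(B)); print('ring',L(f([[406.5,473]],.1945)))
print('front face bottom', L(f([[343,290],[474,290]],.1587)))
```

```text
hinge [0.5096 0.0329 0.016 ] [[ 0.0458 -0.0097  0.1713]
 [ 0.0458  0.0102  0.1713]]
screws [[ 0.0138 -0.0275  0.1633]
 [ 0.0143  0.0275  0.1633]]
railends [[ 0.0479 -0.032   0.1633]
 [ 0.0478  0.0325  0.1633]]
mouth corners [[ 0.0486 -0.0339  0.1713]
 [ 0.0502  0.035   0.1713]]
tip line [[-0.0078 -0.0095  0.1673]
 [-0.0078  0.0112  0.1673]]
block [[ 0.0213 -0.001  -0.0054]
 [-0.0392 -0.0015 -0.0055]]
ring [[-0.0078 -0.0012 -0.0072]]
front face bottom [[ 0.0321 -0.0205  0.0286]
 [ 0.0321  0.0195  0.0286]]
```

```bash
python3 -m crank '[[-0.025,0.003,0.07,-0.012],[-0.049,0.003,0.14,-0.012],[-0.049,0.003,0.21,-0.012],[-0.049,0.003,0.265,-0.012],[-0.049,0.003,0.29,-0.012]]'
python3 -m crank '[[0,0,0,0],[0,0,0,0]]'
python3 -c "
from h import *
c=snap('wrist','w3');s=snap('side','s3')
M=c['color'][:,:,::-1]; N=cv2.resize(s['color'][150:310,240:400,::-1],(384,384),interpolation=cv2.INTER_CUBIC)
cv2.imwrite('pics/w3b.png',cv2.resize(np.hstack([M,N]),None,fx=.89,fy=.89,interpolation=cv2.INTER_AREA))"
```

```text
clock: 5.08
position: [0.5723, 0.0458, 0.068]
ee_rot: [-0.095, 0.996, 0.0, -0.003]
ft_force: [-1.0, 0.1, -4.6]
grip_width: 0.451
grasp_force: 61.6
clock: 5.25
position: [0.5745, 0.045, 0.0721]
ee_rot: [-0.094, 0.996, 0.0, -0.0]
ft_force: [0.1, -0.0, -4.5]
grip_width: 0.455
grasp_force: 61.6
```

View pics/w3b.png

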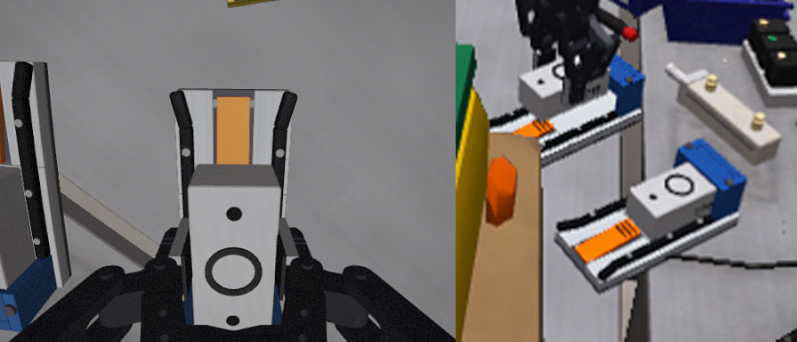

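The block (holes at u≈234) sits over the latch (216..251, mid 234), centred between the rail screws (186 and 279), and the side view shows it short of the bridge. I'll lower it now.

```bash
python3 -m crank '[[0,0,0.02,0],[0,0,0.04,0],[0,0,0.05,0],[0,0,0.058,0],[0,0,0.058,0]]'
python3 -m crank '[[0,0,0.004,0],[0,0,0.007,0],[0,0,0.009,0],[0,0,0.011,0],[0,0,0.011,0]]'
```

```text
clock: 5.77
position: [0.5739, 0.0441, 0.0478]
ee_rot: [-0.093, 0.996, 0.0, -0.0]
ft_force: [-0.6, -1.0, -3.4]
grip_width: 0.456
grasp_force: 61.8
clock: 6.18
position: [0.5745, 0.0441, 0.0445]
ee_rot: [-0.093, 0.996, 0.0, 0.0]
ft_force: [-1.7, 0.4, 0.1]
grip_width: 0.455
grasp_force: 62.2
```

```bash
python3 -m crank '[[0,0,0.002,0],[0,0,0.002,0],[0,0,0.002,0]]'
python3 -m crank '[[-0.008,0,0,0],[-0.016,0,0,0],[-0.024,0,0,0],[-0.032,0,0,0],[-0.04,0,0,0]]'
python3 -m crank '[[-0.008,0,0,0],[-0.012,0,0,0],[-0.016,0,0,0],[-0.02,0,0,0],[-0.02,0,0,0]]'
```

```text
clock: 6.43
position: [0.5745, 0.0441, 0.0445]
ee_rot: [-0.093, 0.996, 0.0, 0.0]
ft_force: [-5.3, -0.2, 9.8]
grip_width: 0.459
grasp_force: 63.5
clock: 6.85
position: [0.5895, 0.0467, 0.0445]
ee_rot: [-0.093, 0.996, 0.0, -0.001]
ft_force: [-9.4, -2.5, 14.2]
grip_width: 0.457
grasp_force: 64.1
clock: 7.27
position: [0.5976, 0.0482, 0.0445]
ee_rot: [-0.093, 0.996, 0.0, -0.0]
ft_force: [-9.0, -1.4, 13.5]
grip_width: 0.454
grasp_force: 63.8
```

```bash
python3 -m crank '[[-0.004,0,-0.001,0],[-0.008,0,-0.001,0],[-0.012,0,-0.001,0],[-0.015,0,-0.001,0],[-0.015,0,-0.001,0]]'
python3 -m crank '[[-0.003,0,0,0],[-0.006,0,0,0],[-0.009,0,0,0],[-0.009,0,0,0]]'
```

```text
clock: 7.68
position: [0.6036, 0.0494, 0.0446]
ee_rot: [-0.093, 0.996, 0.0, -0.0]
ft_force: [-6.3, -1.1, 8.9]
grip_width: 0.455
grasp_force: 63.2
clock: 8.02
position: [0.6055, 0.0497, 0.0445]
ee_rot: [-0.093, 0.996, -0.0, -0.002]
ft_force: [-15.5, -3.3, 16.6]
grip_width: 0.46
grasp_force: 64.2
```

```bash
python3 -m crank '[[0.006,0,-0.002,0],[0.006,0,-0.002,0],[0.006,0,-0.002,0]]'
python3 -c "
from h import *
c=snap('wrist','w4');s=snap('side','s4')
M=cv2.resize(c['color'][90:330,130:390,::-1],(416,384),interpolation=cv2.INTER_CUBIC); N=cv2.resize(s['color'][160:240,250:330,::-1],(384,384),interpolation=cv2.INTER_CUBIC)
cv2.imwrite('pics/w4b.png',np.hstack([M,N]))"
```

```text
clock: 8.27
position: [0.6047, 0.0498, 0.0446]
ee_rot: [-0.093, 0.996, -0.0, -0.0]
ft_force: [-3.3, -1.2, 0.9]
grip_width: 0.453
grasp_force: 62.5
```

View pics/w4b.png

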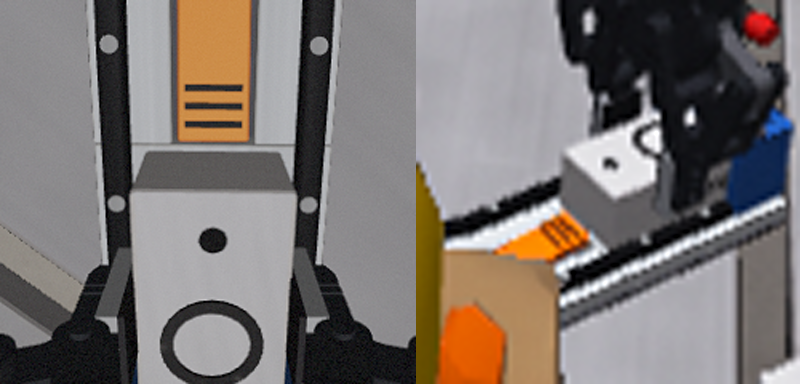

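The latch tip at (213,140) of the left panel now stands free and raised behind the tail (bottom edge at v≈152), with the block home under the bridge. Next I release it and rise.

```bash
python3 -m crank '[[0,0,0,0],[0,0,0,0],[0,0,0,0],[0,0,0,0],[0,0,0,0]]' 0.6
python3 -m crank '[[0,0,-0.01,0],[0,0,-0.04,0],[0,0,-0.1,0],[0,0,-0.18,0],[0,0,-0.27,0]]'
python3 -m crank '[[0.05,0,-0.05,0],[0.1,0,-0.1,0],[0.15,0,-0.1,0],[0.15,0,-0.1,0]]'
python3 -c "
from h import *
np.set_printoptions(precision=4,suppress=True)
c=snap('wrist','w5');s=snap('side','s5');t=snap('top','t5')
f=lambda im,x,y,w,h,W,H:cv2.resize(im['color'][y:y+h,x:x+w,::-1],(W,H),interpolation=cv2.INTER_CUBIC)
cv2.imwrite('pics/w5b.png',np.hstack([f(c,0,0,512,384,512,384),f(s,255,165,80,110,280,384)]))"
```

```text
clock: 8.78
position: [0.6052, 0.05, 0.0447]
ee_rot: [-0.093, 0.996, 0.0, 0.0]
ft_force: [-0.2, -0.5, -0.8]
grip_width: 0.799
grasp_force: 0.0
clock: 9.2
position: [0.6041, 0.0497, 0.1537]
ee_rot: [-0.093, 0.996, -0.0, -0.001]
ft_force: [1.3, -0.6, -0.6]
grip_width: 0.801
grasp_force: 0.0
clock: 9.53
position: [0.5445, 0.0379, 0.1953]
ee_rot: [-0.093, 0.996, 0.0, 0.001]
ft_force: [0.7, 0.5, 0.7]
grip_width: 0.802
grasp_force: 0.0
```

View pics/w5b.png

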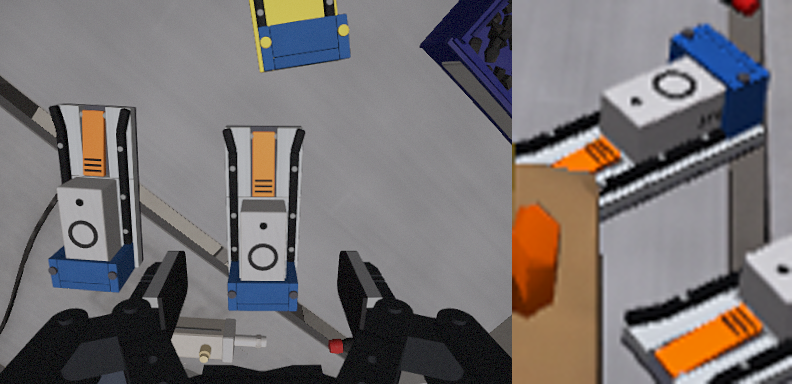

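The block sits under the bridge with its ring up at (262,256), and the latch is raised behind its tail, just like the full dock at (83,235), which hasn't been disturbed. I'm handing in.

```bash
python3 -c "
from workcell import manip
print(manip.hand_in())"
```

```text
the job is handed in; nothing more can be done
None
```

The loose block is in the empty dock, slid home under the blue bridge with the latch up behind it; I let go, moved the arm clear and handed the job in at about 9.7 s, with the other dock's block left untouched.

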